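Close the filler of the coolant circulator

TASK

The coolant circulator has been topped up: lift off the upturned white beaker that covers its filler neck and set it down on the worktop, still mouth down. Then fit the yellow filler cap: set it level on the neck and, unless it falls straight into its thread starts, turn it back (counter-clockwise seen from above) until you feel it drop into them; then turn it forward (clockwise) until it is fully home against its stop, and let go. Leave the other things on the bench where they stand.

Things in the scene. Friction and masses are not known exactly. Their poses are not given: they have to be found in the camera images.
- circulator: Coolant circulator: a white metal box, 130 (x) x 170 (y) x 105 mm high, black control panel and level glass on the front, fixed to the bench. Origin at the centre of its underside, z up, its front faces its own -x. Its top is flat but for the steel filler neck. Tall equipment near it: an autosampler behind (x > 0.62), a spectrometer at the right (x > 0.45, y < -0.33, 0.46 m high).
- filler_mouth (a point): Centre of the filler neck's rim, on its axis, at (-5, 30, 130) mm in the circulator's frame, 25 mm above the circulator's top; axes as the circulator's. The neck is a fixed upright steel tube, 32 mm outside, tapered to 29 mm over its top 3 mm, on a flange 54 mm across and 3 mm high.
- cam_tops (a point): On the neck's axis, 5 mm below the rim: level of the flat tops of three equal cams, 43 mm across, 120 degrees apart. Each ends clockwise in a stop rib whose peak is 4.5 mm above the cam tops; between that rib and the next cam is a 37-degree gap, the thread start. The gaps' angle differs on each unit and is NOT given by any orientation here: find it by touch.
- cap_bar (a point): Yellow filler cap, about 72 g, standing knob up: fluted skirt 55 mm across, 26 mm high, with a straight grip bar on top, 46 long (cap x), 13 wide (cap y), 22 mm high. This point is the bar's middle, 11 mm below its top, 37 mm above the skirt's lower edge; z up. Inside: a sprung sealing disc and three inward pins, 120 degrees apart.
- cap_edge (a point): Centre of the cap skirt's lower edge. The pins, 5 mm thick, are 3 mm above it; 35 mm clear between them, 1.5 mm play round the neck. Its height against cam_tops: -0.5 mm with the pins on the cams (to +4 on rib peaks), unengaged: clockwise it only stops at the ribs; counter-clockwise, after at most 85 degrees, the pins fall 10 mm through the gaps.
- cap: The same cap's body (origin = cap_edge). Fallen in the gaps, edge 10.5 mm below cam_tops, the disc rests on the rim; there it turns freely 20 degrees. Then clockwise 74 to 96 degrees to the stop: the cams pull it down 3 mm more against the spring (1.5 to 6 N, up to 0.3 N m), and a flat land locks it: fully home, cap_bar 18.5 mm above filler_mouth.
- beaker_mid (a point): White plastic beaker, 66 mm across its rim, 59 mm across its body, 76 mm high, wall 2 mm, 30 g, standing upside down over the filler neck on the circulator's top. This point is on its axis half-way up, 38 mm above the rim it stands on; its own z points down, from base to mouth. Its flat closed base is on top, 38 mm above this point.
- petri: Bystander: small covered dish, 59 mm across, 16 mm high; origin under its centre.
- wash_bottle: Bystander: cream bottle with a red cap, 68 mm across, 170 mm high; origin under its centre.
- std_blue: Bystander: white bottle with a blue cap, 48 mm across, 115 mm high; origin under its centre.
- vial_black: Bystander: glass vial with a black cap, 25 mm across, 48 mm high; origin under its centre.
- vial_green: Bystander: glass vial with a green cap, 25 mm across, 48 mm high; origin under its centre.
- hex_key: Bystander: black hex key lying flat, 31 x 94 x 9 mm, long along its y; origin under its centre.
Things that resemble listed ones, but are neither listed nor needed, are in the scene too. Leave any red look-alike of the part that bears beaker_mid alone.

How it is judged:
On the way, in this order (a step that is already met when the one before it is completed fails the run):
1. the beaker stands mouth down on the worktop (height (world z) of beaker_mid between 0.035 and 0.0415 m and angle between beaker_mid's own z axis and vertical above 3.04 rad), for 0.2 s.
2. the cap is set on the neck (horizontal distance between cap_bar and filler_mouth below 0.006 m and z of cap_bar in the frame of filler_mouth below 0.038 m), for 0.2 s.
At the end, for the whole second after the job is handed in: The cap sits locked on the neck: centred within 4 mm, level within 0.06 rad, its bar's middle less than 19.7 mm above the filler mouth, and still; the beaker stands on the worktop, mouth down, upright within 0.1 rad; the bystanders have moved less than 20 mm (all of step 1 and z of cap_bar in the frame of filler_mouth below 0.0197 m and horizontal distance between cap_bar and filler_mouth below 0.004 m and angle between cap_bar's own z axis and vertical below 0.06 rad and linear speed of cap below 0.01 m/s); the robot touches nothing.
It fails at once if a bystander is pushed more than 20 mm or knocked over (distance of any of petri, wash_bottle, std_blue, vial_black, vial_green, hex_key from where it was at the start of the episode above 0.02 m or angle between any of petri, wash_bottle, std_blue, vial_black, vial_green's own z axis and vertical above 0.5 rad).
It fails at once if the beaker is tipped over (angle between beaker_mid's own z axis and vertical below 2.4 rad).
It also fails if it takes over 70 s, if anything falls off the work surface, if the arm or the gripper's body presses on something with over 40 N, if the wrist force passes 120 N, or if a joint passes its speed limit or range.

ROBOT

A 6-joint arm with a two-finger parallel gripper is mounted at the origin on a cart in front of the work surface, level with it; the furniture and walls round the work are solid. World frame = base frame: x ahead of the robot, y to its left, z up, the work surface at z = 0. Lengths are in m, angles in rad, forces in N, time in s.
With the tool pointing down it reaches from about 0.375 to 0.975 m from the base axis. Payload 3.8 kg.
Tool frame: the origin (TCP) lies at the very end of the fingers, on their centre line; the grasp point (between the pads) lies 19 mm behind it; z points along the fingers, y is the line along which they close (so a half turn about z gives the same grasp; the last joint's range is limited). The gripper opens to 88 mm and grips with 3 to 60 N. Pads are 18 mm wide; open, the fingers measure 123 mm over their backs; the gripper's body (75 mm by 187 mm) begins 45 mm behind the grasp point.
Start: joints at [1.258, 0.264, 1.604, -0, 1.274, -0.037], TCP at [0.184, 0.649, 0.239] pointing down, gripper open.
Joint ranges: [-2.63, 2.63], [-0.94, 2.18], [0.31, 2.57], [-1.31, 4.45], [0, 2.66], [-2.55, 2.55]. Speed limits (rad/s): [2.57, 2.57, 3.14, 3.14, 3.14, 3.14].

INTERFACE

Orientations are given as a unit quaternion [x, y, z, w].
In Python, from bench import r gives the robot as it stands. The module is installed in compiled form; this text tells all that it offers.
- The arm moves only by the shell command python3 -m handwheel 'ROWS' [FORCE]. ROWS is JSON, a list of rows, each a list of 3 entries, a list of its own where there are three numbers: the shift along the tool's x, y, z in cm, then the turn about the tool's z in rad, then the opening, from 0 (shut) to 1 (fully open). In form: [[[dx, dy, dz], spin, grip], ...]. A call has 1 to 20 rows; each row shifts and turns the commanded pose from where the row before left it, along the tool's axes as they then stand; what a row does not reach is not made up. A row lasts 1/8 s, in which the tool goes at most 62.5 mm and 10.7 degrees, less where a joint would pass 70% of its speed; a pose out of reach is approached as far as the arm can. A call with a gripper value outside its range is refused whole. The fingers move at their own pace and stop on an object; FORCE is the grip in N (left out, the last holds). Time passes only in rows, so rows that do not move let the fingers close. It gives the time, the measured TCP pose, the force, the opening and the grip force at its end, in the units of the state.
- r.state(): the state, without advancing time (a new reading comes with each control period).
- r.camera(name): name is "scene" or "side" or "wrist"; returns a dict with "frame" (480x640x3 uint8, red, green, blue), "intrinsics" (3x3 intrinsics, pixels), "eye" and "orientation" of the camera in the world. Camera axes: x right, y down, z forward; pixel columns grow to the right and rows downward; lengths in m; the calibration is good to about 2 mm. A picture is of the moment at which its call begins. There is no depth.
- r.close_job(): hands the job in; it is judged then, once.
The state is a dict: "time_s": time; "joint_pos": joint angles; "joint_velocities": joint speeds; "effort": joint torques, N m; "eef_pos": TCP position; "tool_rot": TCP orientation; "wrist_force": force on the tool from outside, world axes, zero at the start; "wrist_torque": the same for the moment, N m; "gripper_width": finger opening in m; "grip_force": force on a finger pad.
Only numpy, scipy, OpenCV 4.12 (cv2) and the standard library are available. Lean on these libraries where they do the work, as an engineer would, in place of code of your own. Each camera call takes 0.05 s, during which the arm holds its last target. There are 200 camera calls.

## Working session

There is one attempt and no reset: what is moved stays moved. The work goes in short steps, Python scripts to look and compute and a shell command to move; the robot and the scene stay as the last step left them, time stands still between calls to the robot, and variables do not carry over. Pictures are saved under pics/ and viewed, at most 10 in all, crops included, and the job is handed in when it is done.

```bash
mkdir -p pics
cat > h.py <<'E'
import numpy as np,cv2
from scipy.spatial.transform import Rotation as R
from bench import r
def snap(n,f,crop=None,s=1):
    c=r.camera(n);im=c["frame"][:,:,::-1]
    cv2.imwrite(f'pics/{f}_full.png',im)
    if crop: x0,y0,x1,y1=crop;im=im[y0:y1,x0:x1]
    cv2.imwrite(f'pics/{f}.png',cv2.resize(im,None,fx=s,fy=s,interpolation=cv2.INTER_CUBIC))
    np.savez(f'pics/{f}.npz',K=c["intrinsics"],e=c["eye"],q=c["orientation"]);return c
def rot(q):
    q=np.array(q); return R.from_quat(q) if q.shape==(4,) else R.from_matrix(q)
def ray(f,u,v):
    d=np.load(f'pics/{f}.npz');w=rot(d['q']).apply(np.linalg.inv(d['K'])@[u,v,1]);return d['e'],w
def atz(f,u,v,z):
    e,w=ray(f,u,v);return e+w*(z-e[2])/w[2]
def proj(f,p):
    d=np.load(f'pics/{f}.npz');c=rot(d['q']).inv().apply(np.array(p)-d['e']);k=d['K']@c;return k[:2]/k[2]
def tri(f,a,g,b):
    e1,w1=ray(f,*a);e2,w2=ray(g,*b);A=np.c_[w1,-w2];t=np.linalg.lstsq(A,e2-e1,rcond=None)[0]
    p,q=e1+t[0]*w1,e2+t[1]*w2;return (p+q)/2,np.linalg.norm(p-q)
E
python3 - <<'E'
from h import *
for n in ("scene","side"):
    c=snap(n,n); print(n,c["eye"],c["orientation"])
print(r.state())
E
```

```text
scene [-0.36822938  0.54616817  0.53519114] [-0.45578207  0.7002438  -0.46860261  0.28693712]
side [ 0.09250474 -0.8459424   0.835842  ] [ 0.86890134 -0.18555016  0.09773891 -0.44836225]
{'time_s': 0.1, 'joint_pos': array([ 1.25810162e+00,  2.64683893e-01,  1.60521452e+00,  1.28578615e-05,
        1.27372679e+00, -3.69383617e-02]), 'joint_velocities': array([-0.00109349, -0.00187679, -0.00283443,  0.00075038,  0.00035333,
        0.00106576]), 'effort': array([ 1.82833723e-03, -5.03608239e+01, -3.58074009e+01,  7.30037922e-02,
        2.31794023e-02, -2.71944907e-05]), 'eef_pos': array([0.18361075, 0.6488812 , 0.23752081]), 'tool_rot': array([ 1.37443536e-01,  9.90509082e-01, -9.99716449e-04, -1.82809877e-04]), 'wrist_force': array([-0.40766773,  0.49513541, -0.75647512]), 'wrist_torque': array([-6.64278249e-05, -5.28880102e-02, -3.98982173e-02]), 'grip_force': 0.0, 'gripper_width': 0.08827046176623198}
```

View pics/scene.png

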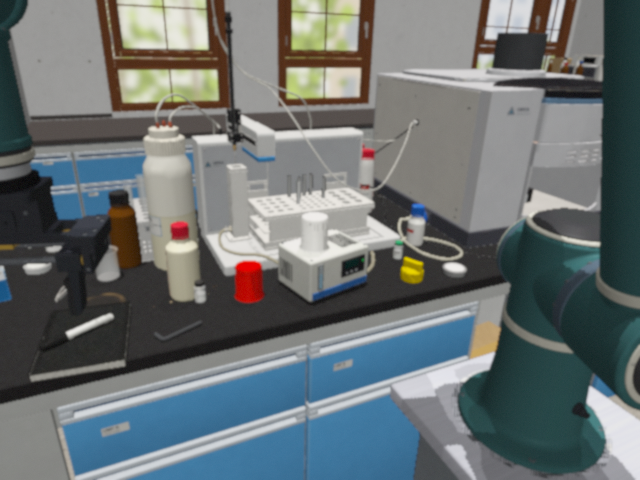

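View pics/side.png

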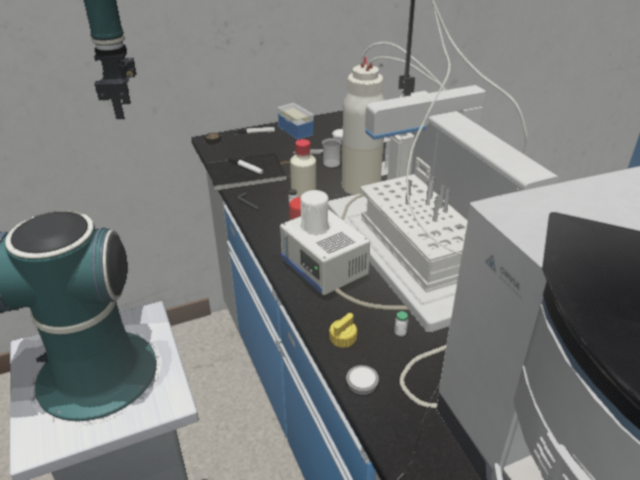

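The white upturned beaker is at scene (314,232) / side (315,212). The red look-alike is at scene (249,282), and a second pale beaker stands on the bench at scene (108,263). Only the first one is on the circulator. The yellow cap is at scene (412,271) / side (343,330). I'll enlarge both.

Run:
```python
from h import *
a=cv2.imread('pics/scene.png')[200:310,270:470]; b=cv2.imread('pics/side.png')[180:355,270:420]
a=cv2.resize(a,None,fx=4,fy=4,interpolation=2)[:, :]; cv2.imwrite('pics/c1.png',a)
b=cv2.resize(b,None,fx=3.4,fy=3.4,interpolation=2);cv2.imwrite('pics/c2.png',b)
```

```text
(no output)
```

View pics/c1.png

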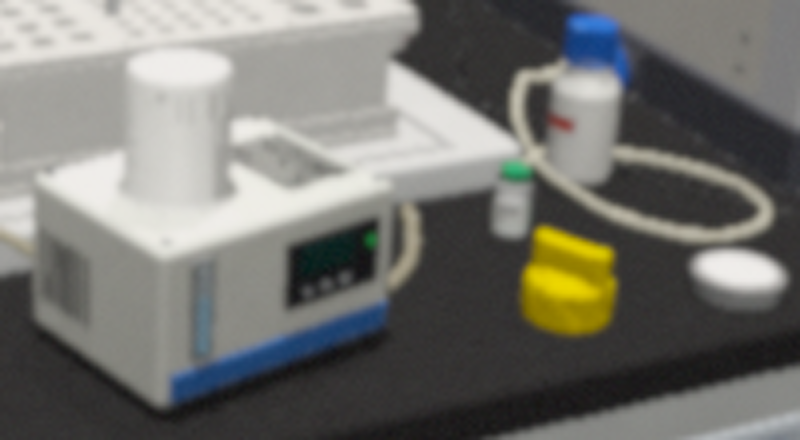

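View pics/c2.png

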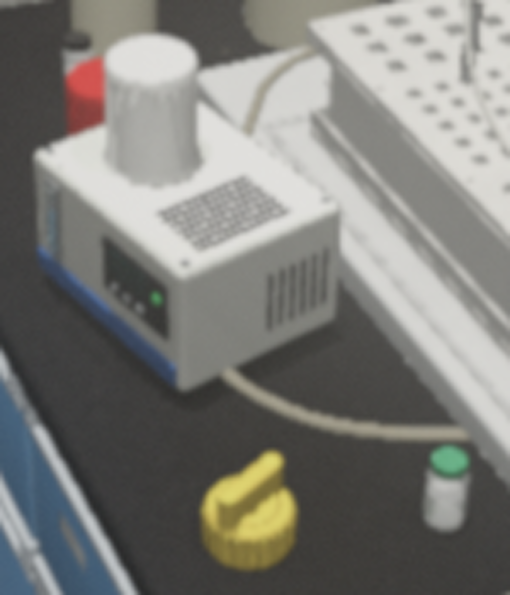

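Run:
```python
from h import *
A=lambda x,y:(270+x/4-.4,200+y/4-.4); B=lambda x,y:(270+x/3.4-.35,180+y/3.4-.35)
np.set_printoptions(precision=4,suppress=True)
print('beaker top tri',tri('scene',A(180,70),'side',B(153,56)))
print(atz('scene',*A(180,70),.181),atz('side',*B(153,56),.181))
print('cap skirt top',atz('scene',*A(569,282),.026),atz('side',*B(249.5,505),.026),tri('scene',A(569,282),'side',B(249.5,505)))
print('bar ends', [atz('side',*B(*p),.048)for p in((228,497),(273,460))],[atz('scene',*A(*p),.048)for p in((540,237),(611,255))])
P={}
for n,p in dict(FL=(168,250),BL=(38,178),FR=(390,185)).items():P[n]=atz('scene',*A(*p),.105);print('s',n,P[n])
for n,p in dict(FL=(40,155),FR=(180,268),BR=(338,210)).items():print('side',n,atz('side',*B(*p),.105))
for n,(x,y),z in (('petri',(740,270),.012),('vialg',(516,172),.048),('blue',(592,30),.115)):print(n,atz('scene',*A(x,y),z))
print('red',atz('scene',249,266,.076), 'wash',atz('scene',180,230,.17),'vialb',atz('scene',200,284,.048),'hexk',atz('scene',180,328,.005))
st=r.state();print(R.from_quat(st['tool_rot']).as_matrix())
```

```text
beaker top tri (array([0.5024, 0.147 , 0.1802]), np.float64(0.00412142143671431))
[0.4954 0.1491 0.181 ] [0.504 0.149 0.181]
cap skirt top [ 0.4508 -0.0949  0.026 ] [ 0.4573 -0.1007  0.026 ] (array([ 0.4575, -0.0991,  0.0231]), np.float64(0.0023901399641196716))
bar ends [array([ 0.439 , -0.1101,  0.048 ]), array([ 0.4757, -0.093 ,  0.048 ])] [array([ 0.4732, -0.0865,  0.048 ]), array([ 0.4358, -0.1122,  0.048 ])]
s FL [0.4352 0.1814 0.105 ]
s BL [0.5487 0.2124 0.105 ]
s FR [0.4655 0.0286 0.105 ]
side FL [0.4346 0.179  0.105 ]
side FR [0.4701 0.029  0.105 ]
side BR [0.5861 0.0437 0.105 ]
petri [ 0.446  -0.2252  0.012 ]
vialg [ 0.5634 -0.1292  0.048 ]
blue [ 0.6262 -0.2268  0.115 ]
red [0.5228 0.2926 0.076 ] wash [0.5522 0.4269 0.17  ] vialb [0.5329 0.3994 0.048 ] hexk [0.447  0.4595 0.005 ]
[[-0.9622  0.2723 -0.0006]
 [ 0.2723  0.9622 -0.0019]
 [ 0.0001 -0.002  -1.    ]]
```

```bash
python3 -m handwheel '[[[-3.4,-3.05,0],0,1],[[-3.4,-3.05,0],0,1],[[-3.4,-3.05,0],0,1],[[-3.4,-3.05,0],0,1],[[-3.4,-3.05,0],0,1],[[-3.4,-3.05,0],0,1],[[-3.4,-3.05,0],0,1],[[-3.4,-3.05,0],0,1],[[-3.4,-3.05,0],0,1],[[-3.4,-3.05,0],0,1],[[-3.4,-3.05,0],0,1],[[-3.4,-3.05,0],0,1],[[-3.4,-3.05,0],0,1],[[0,0,0],0,1],[[0,0,0],0,1]]'
python3 - <<'E'
from h import *
snap('wrist','w1');print(atz('scene',300,333,0),atz('scene',200,358,0))
s=r.state();print(s['eef_pos'],R.from_quat(s['tool_rot']).as_matrix(),np.load('pics/w1.npz')['e'])
E
```

```text
time_s: 1.98
eef_pos: [0.5006, 0.1478, 0.2382]
tool_rot: [0.138, 0.99, 0.0, -0.001]
wrist_force: [-0.1, 0.7, -0.6]
gripper_width: 0.0881
grip_force: 0.0
[0.34601712 0.24407136 0.        ] [0.34374668 0.4416751  0.        ]
[0.50046186 0.14822024 0.2383595 ] [[-9.62301281e-01  2.71983981e-01 -9.78770128e-04]
 [ 2.71983821e-01  9.62301779e-01  2.95746919e-04]
 [ 1.02231066e-03  1.83879995e-05 -9.99999477e-01]] [0.42443693 0.16820413 0.3838605 ]
```

View pics/w1.png

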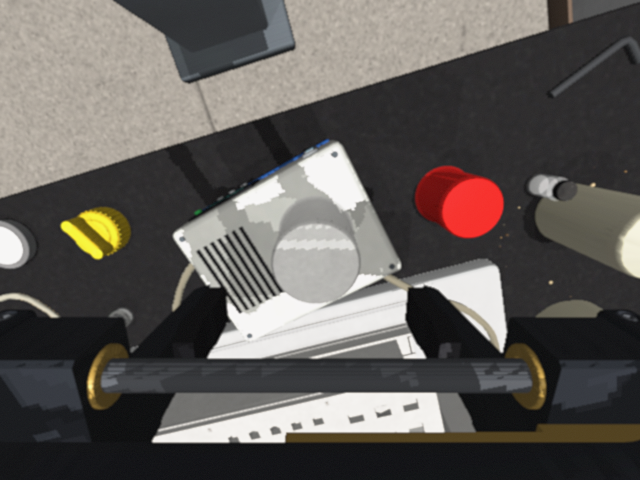

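Wrist view: beaker base at (316,262), circulator top corner screws near (181,237), (336,153), (393,266) and (249,336), and the cap around (98,233) with its bar running from (68,226) to (99,251).

Run:
```python
from h import *
np.set_printoptions(precision=4,suppress=True)
print('beaker',atz('w1',316,262,.181))
c=np.array([atz('w1',u,v,.105)[:2] for u,v in((181,237),(336,153),(393,266),(249,336))]);print(c,c.mean(0))
for a,b in((0,1),(3,2)):d=c[b]-c[a];print(np.linalg.norm(d),np.arctan2(-d[0],d[1]))
for a,b in((1,2),(0,3)):d=c[b]-c[a];print(np.linalg.norm(d),np.arctan2(d[1],d[0]))
y=.21;print('neck',c.mean(0)+R.from_euler('z',y).apply([-.005,.03,0])[:2])
p,q=atz('w1',68,226,.048),atz('w1',99,251,.048);print('bar',p,q,(p+q)/2,np.linalg.norm(p-q),np.arctan2(*(p-q)[1::-1]))
print('skirt',atz('w1',104,232,.026))
```

```text
beaker [0.5009 0.1462 0.181 ]
[[0.4744 0.0301]
 [0.4424 0.1797]
 [0.5523 0.204 ]
 [0.586  0.0542]] [0.5138 0.117 ]
0.15302671124006414 0.21057652616781483
0.1536269105915837 0.22131897331950243
0.11256378618894498 0.2180435611014647
0.11421121715561505 0.21275822920886733
neck [0.5027 0.1453]
bar [ 0.441  -0.1076  0.048 ] [ 0.4752 -0.0892  0.048 ] [ 0.4581 -0.0984  0.048 ] 0.03878106236264255 -2.6478046460625593
skirt [ 0.4595 -0.0901  0.026 ]
```

```bash
python3 -m handwheel '[[[0,-0.2,2.0],0,1],[[0,0,3],0,1],[[0,0,3],0,1],[[0,0,2.1],0,1],[[0,0,0],0,1],[[0,0,0],0,0],[[0,0,0],0,0],[[0,0,0],0,0],[[0,0,0],0,0],[[0,0,0],0,0]]' 10
```

```text
time_s: 3.28
eef_pos: [0.5013, 0.1458, 0.1386]
tool_rot: [0.138, 0.99, 0.0, 0.001]
wrist_force: [-0.8, 0.1, 3.5]
gripper_width: 0.0604
grip_force: 10.0
```

```bash
python3 -m handwheel '[[[0,0,-2],0,0],[[0,0,-3],0,0],[[0,0,-2],0,0],[[1,1.35,0],0,0],[[2,2.75,0],0,0],[[2,2.75,0],0,0],[[2,2.75,0],0,0],[[2,2.75,0],0,0],[[2,2.75,0],0,0],[[1,1.25,0],0,0],[[0,0,3],0,0],[[0,0,4],0,0],[[0,0,4],0,0],[[0,0,4],0,0],[[0,0,1.5],0,0],[[0,0,0],0,0]]'
```

```text
time_s: 5.28
eef_pos: [0.4287, 0.335, 0.0415]
tool_rot: [0.138, 0.99, -0.001, -0.001]
wrist_force: [0.2, -0.5, -0.8]
gripper_width: 0.0604
grip_force: 10.0
```

```bash
python3 -m handwheel '[[[0,0,0.4],0,0],[[0,0,0.3],0,0],[[0,0,0.1],0,0],[[0,0,0],0,0]]'
```

```text
time_s: 5.78
eef_pos: [0.4299, 0.3358, 0.0351]
tool_rot: [0.137, 0.991, 0.0, 0.0]
wrist_force: [0.0, -0.3, 0.1]
gripper_width: 0.0599
grip_force: 10.0
```

```bash
python3 -m handwheel '[[[0,0,0.1],0,0],[[0,0,0.1],0,0],[[0,0,0],0,0]]'
```

```text
time_s: 6.15
eef_pos: [0.43, 0.3359, 0.0335]
tool_rot: [0.137, 0.991, 0.0, 0.0]
wrist_force: [-1.2, -1.1, 4.3]
gripper_width: 0.0602
grip_force: 10.0
```

```bash
python3 -m handwheel '[[[0,0,0],0,1],[[0,0,0],0,1],[[0,0,0],0,1],[[0,0,-2],0,1],[[0,0,-5],0,1],[[0,0,-5],0,1],[[0,0,-4],0,1],[[-0.7,-2.1,0],0,1],[[-1.45,-4.1,0],0,1],[[-1.45,-4.1,0],0,1],[[-1.45,-4.1,0],0,1],[[-1.45,-4.1,0],0,1],[[-1.45,-4.1,0],0,1],[[-1.45,-4.1,0],0,1],[[-1.45,-4.1,0],0,1],[[-1.45,-4.1,0],0,1],[[-1.45,-4.1,0],0,1],[[-0.7,-2.0,0],0,1],[[0,0,0],0,1]]'
python3 -m handwheel '[[[0,0,0],0.18,1],[[0,0,0],0.18,1],[[0,0,0],0.18,1],[[0,0,0],0.18,1],[[0,0,0],0.18,1],[[0,0,0],0.18,1],[[0,0,0],0.18,1],[[0,0,0],0.18,1],[[0,0,0],0.18,1],[[0,0,0],0.18,1],[[0,0,0],0.18,1],[[0,0,0],0.18,1],[[0,0,0],0.18,1],[[0,0,0],0.03,1],[[0,0,0],0,1],[[0,0,0],0,1]]'
python3 - <<'E'
from h import *
snap('wrist','w2')
s=r.state();M=R.from_quat(s['tool_rot']).as_matrix();print(s['eef_pos'],M,s['joint_pos'])
print(proj('w2',[.458,-.098,.048]))
E
```

```text
time_s: 8.52
eef_pos: [0.4555, -0.0995, 0.1909]
tool_rot: [0.139, 0.99, 0.0, -0.002]
wrist_force: [0.6, 0.4, -0.2]
gripper_width: 0.0877
grip_force: 0.0
time_s: 10.52
eef_pos: [0.4568, -0.0979, 0.1925]
tool_rot: [0.969, 0.246, -0.0, -0.0]
wrist_force: [-0.0, -0.1, -0.0]
gripper_width: 0.0882
grip_force: 0.0
[ 0.45692393 -0.09802193  0.19257349] [[ 8.78908413e-01  4.76990512e-01 -2.30042685e-04]
 [ 4.76990543e-01 -8.78908421e-01  1.01457907e-04]
 [-1.53791994e-04 -1.98900393e-04 -9.99999968e-01]] [-2.64658118e-01 -1.00489654e-01  2.08397302e+00  4.12062426e-05
  1.15835786e+00  8.08894263e-01]
[315.63835537 224.37925394]
```

View pics/w2.png

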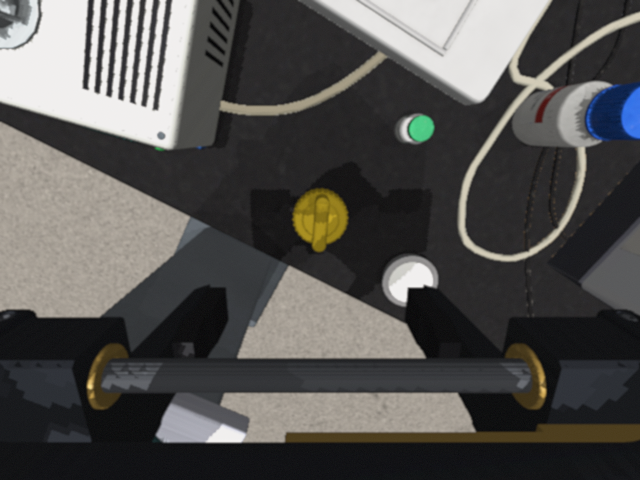

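The bar runs from (322,198) to (319,248), nearly along the tool's x. The neck is partly visible at (5,15). Now I'll fix the cap centre.

Run:
```python
from h import *
f='w2';np.set_printoptions(precision=4,suppress=True)
im=cv2.imread('pics/w2.png');h=cv2.cvtColor(im,cv2.COLOR_BGR2HSV)
m=cv2.inRange(h,(20,120,60),(35,255,255));x,y,w,hh=cv2.boundingRect(m);print(x,y,w,hh)
p,q=atz(f,322,198,.048),atz(f,319,248,.048);print('bar',(p+q)/2,np.linalg.norm(p-q),np.arctan2(*(p-q)[1::-1]))
print('skirt',atz(f,x+w/2,217,.026))
M=R.from_quat(r.state()['tool_rot']).as_matrix();print('tool d',M.T@((p+q)/2-r.state()['eef_pos']),'bar in tool',M.T@(p-q))
```

```text
86 188 554 254
bar [ 0.4607 -0.1015  0.048 ] 0.046805032602696243 0.4437257236376101
skirt [ 0.4811 -0.1375  0.026 ]
tool d [0.0017 0.0049 0.1446] bar in tool [ 0.0467  0.0025 -0.    ]
```

```bash
python3 -m handwheel '[[[0.15,0.4,3],0.05,1],[[0,0,4],0,1],[[0,0,4],0,0.6],[[0,0,3],0,0.6],[[0,0,1.2],0,0.6],[[0,0,0.8],0,0.6],[[0,0,0],0,0.6],[[0,0,0],0,0.6]]' 10
python3 - <<'E'
from h import *
snap('wrist','w3',(200,120,440,300),3)
print(r.state()['eef_pos'])
E
```

```text
time_s: 11.58
eef_pos: [0.4613, -0.1013, 0.0338]
tool_rot: [0.975, 0.221, 0.001, 0.001]
wrist_force: [-0.0, 0.7, -0.7]
gripper_width: 0.0527
grip_force: 0.0
[ 0.46130513 -0.10124222  0.03383693]
```

View pics/w3.png

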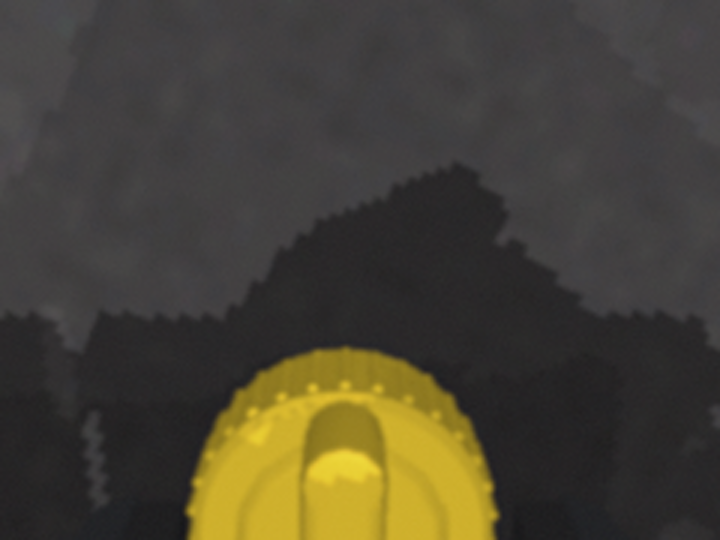

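Run:
```python
from h import *
s=r.state();M=R.from_quat(s['tool_rot']).as_matrix()
for u,v,z,o in((315,236,0,.0275),(315,250.7,.026,.0275),(315,270.7,.048,.023),(315,253.8,.026,.0230)):
    d=M.T@(atz('w3',u,v,z)-s['eef_pos']);print(d[0]-o,d[1])
```

```text
-0.0034247803606092878 0.0005668077467862617
-0.002992235331337252 0.0006552554944362312
0.00023974429868486163 0.0007283172825348924
-0.00011255835956028651 0.000653491789699354
```

```bash
python3 -m handwheel '[[[-0.15,0.07,0.3],0,0.6],[[0,0,0.2],0,0.6],[[0,0,0],0,0],[[0,0,0],0,0],[[0,0,0],0,0],[[0,0,0],0,0],[[0,0,0],0,0]]' 25
```

```text
time_s: 12.5
eef_pos: [0.4592, -0.1023, 0.0277]
tool_rot: [0.975, 0.221, -0.0, -0.0]
wrist_force: [-0.3, -0.8, 0.7]
gripper_width: 0.013
grip_force: 25.0
```

```bash
python3 -m handwheel '[[[0,0,-2],0,0],[[0,0,-4],0,0],[[0,0,-4],0,0],[[0,0,-4],0,0],[[0,0,-3],0,0],[[0.84,-2.55,0],0,0],[[0.84,-2.55,0],0,0],[[0.84,-2.55,0],0,0],[[0.84,-2.55,0],0,0],[[0.84,-2.55,0],0,0],[[0.84,-2.55,0],0,0],[[0.84,-2.55,0],0,0],[[0.84,-2.55,0],0,0],[[0,0,0],0,0],[[0,0,0],0,0]]'
python3 - <<'E'
from h import *
snap('wrist','w4',(170,120,470,340),2.6)
s=r.state();print(s['eef_pos'],proj('w4',[.5027,.1453,.13]),s['joint_pos'])
E
```

```text
time_s: 14.38
eef_pos: [0.4317, 0.1104, 0.1975]
tool_rot: [0.975, 0.221, -0.0, 0.0]
wrist_force: [0.2, -0.2, -0.7]
gripper_width: 0.0126
grip_force: 25.0
[0.43186123 0.11014338 0.1975622 ] [312.72746686 133.88096292] [ 1.94186208e-01 -1.50043025e-01  2.11783374e+00 -5.16835421e-04
  1.17406972e+00  1.31959709e+00]
```

View pics/w4.png

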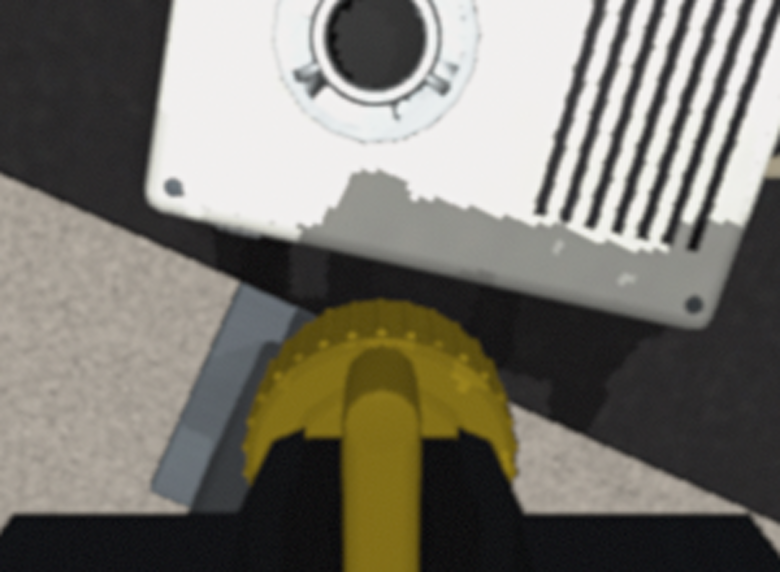

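Neck rim centre is at about full-frame (315,135.4). The skirt's far lower edge is at (316.5,235.4).

Run:
```python
from h import *
s=r.state();M=R.from_quat(s['tool_rot']).as_matrix();t=s['eef_pos']
n=atz('w4',315,135.4,.13);print('neck',n,M.T@(n-t))
L,Rr=[atz('w4',170+x/2.6,135,.13) for x in(311,440)];print('rim dia',np.linalg.norm(L-Rr))
for v,z,o in((235.4,-.0277,.0275),(120+333/2.6,-.0017,.0275),(120+345/2.6,-.0017,.023),(120+390/2.6,.0203,.023)):
    d=M.T@(atz('w4',316.5,v,t[2]+z)-t);print(d-[o,0,0])
```

```text
neck [0.50250078 0.14366394 0.13      ] [0.07821463 0.00017041 0.06753272]
rim dia 0.03039334400426257
[-0.00118317  0.00110618  0.0276905 ]
[0.00052546 0.00107831 0.00168984]
[0.00271776 0.00108082 0.00169071]
[ 0.00319175  0.00105829 -0.02030948]
```

```bash
python3 -m handwheel '[[[1.56,-0.02,0],0,0],[[1.56,-0.02,0],0,0],[[1.56,-0.02,0],0,0],[[1.56,-0.02,0],0,0],[[1.56,-0.02,0],0,0],[[0,0,1],-0.17,0],[[0,0,1],-0.17,0],[[0,0,1],-0.17,0],[[0,0,0.2],-0.17,0],[[0,0,0.2],-0.17,0],[[0,0,0],-0.17,0],[[0,0,0],-0.17,0],[[0,0,0],0,0],[[0,0,0],0,0]]' 35
python3 - <<'E'
from h import *
s=r.state();print(s['eef_pos'],s['joint_pos'],R.from_quat(s['tool_rot']).as_matrix())
E
```

```text
time_s: 16.18
eef_pos: [0.5021, 0.1455, 0.1636]
tool_rot: [0.685, 0.729, -0.0, -0.0]
wrist_force: [-0.4, -0.4, -0.6]
gripper_width: 0.0124
grip_force: 35.0
[0.50208304 0.1455057  0.16363343] [2.34424305e-01 3.70582696e-02 2.00744792e+00 1.56077321e-06
 1.09718441e+00 1.72016412e-01] [[-6.23666797e-02  9.98053299e-01 -9.55856542e-05]
 [ 9.98053304e-01  6.23666779e-02 -2.13992637e-05]
 [-1.53962461e-05 -9.67341790e-05 -9.99999995e-01]]
```

```bash
python3 -m handwheel '[[[0,0,0.2],0,0],[[0,0,0.2],0,0],[[0,0,0.1],0,0],[[0,0,0],0,0]]'
```

```text
time_s: 16.68
eef_pos: [0.5017, 0.1453, 0.1586]
tool_rot: [0.684, 0.73, -0.0, -0.0]
wrist_force: [-0.1, -0.0, -0.6]
gripper_width: 0.0126
grip_force: 35.0
```

```bash
python3 -m handwheel '[[[0,0,0.1],0,0],[[0,0,0.1],0,0],[[0,0,0.1],0,0],[[0,0,0.1],0,0],[[0,0,0],0,0]]'; python3 -m handwheel '[[[0,0,0.1],0,0],[[0,0,0.1],0,0],[[0,0,0],0,0]]'
```

```text
time_s: 17.3
eef_pos: [0.5017, 0.1453, 0.1546]
tool_rot: [0.684, 0.73, -0.0, -0.0]
wrist_force: [-0.2, 0.3, -0.4]
gripper_width: 0.0125
grip_force: 35.0
time_s: 17.68
eef_pos: [0.5017, 0.1453, 0.1526]
tool_rot: [0.684, 0.73, -0.0, -0.0]
wrist_force: [0.5, 0.2, -1.6]
gripper_width: 0.0129
grip_force: 35.0
```

```bash
python3 -m handwheel '[[[0,0,0.1],0,0],[[0,0,0.05],0,0],[[0,0,0],0,0]]'
```

```text
time_s: 18.05
eef_pos: [0.502, 0.1454, 0.1521]
tool_rot: [0.684, 0.73, 0.0, 0.0]
wrist_force: [-2.4, -1.3, 5.3]
gripper_width: 0.0124
grip_force: 35.0
```

```bash
for i in 1 2 3; do python3 -m handwheel '[[[0,0,0.02],-0.12,0],[[0,0,0],-0.1,0],[[0,0,0],0,0]]' | egrep 'eef|force'; done
```

```text
eef_pos: [0.5019, 0.1453, 0.1509]
wrist_force: [-0.2, 0.4, -1.2]
grip_force: 35.0
eef_pos: [0.5018, 0.1453, 0.1506]
wrist_force: [-0.1, 0.3, -1.3]
grip_force: 35.0
eef_pos: [0.5023, 0.1455, 0.1506]
wrist_force: [2.7, 0.7, -2.5]
grip_force: 35.0
```

```bash
python3 -m handwheel '[[[0,0,0],0.1,0],[[0,0,0],0.08,0],[[0,0,0.2],0,0],[[0,0,0.2],0,0],[[0,0,0],0,0]]'; python3 -m handwheel '[[[0,0,0.2],0,0],[[0,0,0.15],0,0],[[0,0,0],0,0]]'; python3 -c "
from bench import r;s=r.state();print(s['wrist_torque'],s['joint_pos'][5])"
```

```text
time_s: 19.8
eef_pos: [0.5016, 0.1452, 0.1463]
tool_rot: [0.491, 0.871, -0.0, -0.0]
wrist_force: [0.0, -0.5, -0.7]
gripper_width: 0.0127
grip_force: 35.0
time_s: 20.18
eef_pos: [0.5017, 0.1453, 0.1429]
tool_rot: [0.491, 0.871, -0.0, -0.0]
wrist_force: [0.3, -0.9, -0.6]
gripper_width: 0.0128
grip_force: 35.0
[-0.05551671 -0.00206302  0.00673818] -0.3107866923041986
```

```bash
python3 -m handwheel '[[[0,0,0.07],0,0],[[0,0,0],0.1,0],[[0,0,0],0.1,0],[[0,0,0],0,0]]' 60; python3 -m handwheel '[[[0,0,0.03],0.12,0],[[0,0,0.03],0.12,0],[[0,0,0.03],0.12,0],[[0,0,0],0,0]]';  python3 -c "
from bench import r;s=r.state();print(s['wrist_torque'],s['joint_pos'][5])"
```

```text
time_s: 20.68
eef_pos: [0.5019, 0.1453, 0.1425]
tool_rot: [0.575, 0.818, 0.0, 0.0]
wrist_force: [0.8, 0.3, -0.6]
gripper_width: 0.0127
grip_force: 60.0
time_s: 21.18
eef_pos: [0.5023, 0.1455, 0.1421]
tool_rot: [0.711, 0.703, 0.001, 0.0]
wrist_force: [-0.0, 0.4, 1.4]
gripper_width: 0.0126
grip_force: 60.0
[-0.03362877 -0.03584086 -0.02306835] 0.24637492988638543
```

```bash
for i in 1 2; do python3 -m handwheel '[[[0,0,0.03],0.12,0],[[0,0,0.03],0.12,0],[[0,0,0.03],0.12,0],[[0,0,0],0,0]]'|egrep 'eef|wrist';  python3 -c "
from bench import r;s=r.state();print(s['wrist_torque'],s['joint_pos'][5])"; done
```

```text
eef_pos: [0.5024, 0.1454, 0.1413]
wrist_force: [-0.1, -0.6, 1.8]
[-0.04476135  0.05676309 -0.02209348] 0.6052704433387592
eef_pos: [0.5024, 0.1454, 0.1403]
wrist_force: [1.4, 0.3, 3.2]
[-0.09934942  0.04478208 -0.0637205 ] 0.96461665716897
```

```bash
for i in 1 2 3; do python3 -m handwheel '[[[0,0,0.02],0.1,0],[[0,0,0.02],0.1,0],[[0,0,0],0,0]]'|egrep 'eef|wrist|width';  python3 -c "
from bench import r;s=r.state();print(s['wrist_torque'],s['joint_pos'][5])"; done
```

```text
eef_pos: [0.5021, 0.1454, 0.1396]
wrist_force: [-0.0, -0.4, 3.9]
gripper_width: 0.0126
[-0.0504098   0.03964811 -0.07136644] 1.1645216882591025
eef_pos: [0.5022, 0.1454, 0.1395]
wrist_force: [-0.3, -0.2, 5.5]
gripper_width: 0.013
[0.00112856 0.19886204 1.08007816] 1.3626114594527232
eef_pos: [0.5019, 0.1453, 0.1395]
wrist_force: [-2.6, 0.2, 8.2]
gripper_width: 0.0147
[-0.078757    0.50920478  1.84821012] 1.5610182622681923
```

The torque has hit the stop, so I'll relax the overturn, let go, rise and check.

```bash
python3 -m handwheel '[[[0,0,-0.06],-0.12,0],[[0,0,-0.03],-0.1,0],[[0,0,0],0,0]]' 15; python3 -c "
from bench import r;s=r.state();print(s['wrist_torque'],s['joint_pos'][5])"
python3 -m handwheel '[[[0,0,0],0,0.5],[[0,0,0],0,0.5],[[0,0,0],0,0.5],[[0,0,-2],0,0.6],[[0,0,-4],0,0.6],[[0,0,-5],0,0.6],[[0,0,-4],0,0.6],[[-4,0,0],0,0.6],[[-4,0,0],0,0.6],[[0,0,0],0,0.6],[[0,0,0],0,0.6]]'
python3 - <<'E'
from h import *
a=snap('wrist','w5');snap('side','s2');c=snap('scene','sc2')
x=cv2.resize(cv2.imread('pics/s2_full.png')[140:300,260:400],(525,600),interpolation=2)
cv2.imwrite('pics/v.png',np.hstack([x,cv2.resize(cv2.imread('pics/sc2_full.png')[205:305,230:275],(270,600))]))
s=r.state();print(s['eef_pos'])
for z in(.13,.14,.1485,.1595):print(z,proj('s2',[.5025,.1453,z]),proj('sc2',[.5025,.1453,z]))
E
```

```text
time_s: 23.68
eef_pos: [0.5017, 0.1453, 0.1394]
tool_rot: [0.974, 0.227, -0.0, 0.0]
wrist_force: [0.6, -0.9, 2.3]
gripper_width: 0.0137
grip_force: 14.5
[-0.01951813  0.17102984  0.20277492] 1.3465444074467414
time_s: 25.05
eef_pos: [0.4304, 0.1102, 0.2896]
tool_rot: [0.974, 0.226, 0.001, -0.0]
wrist_force: [0.3, 0.3, 0.0]
gripper_width: 0.0532
grip_force: 0.0
[0.43071387 0.11040225 0.28930488]
0.13 [314.97139511 216.74373688] [314.36043314 237.20091201]
0.14 [314.91553907 212.95959656] [314.45303589 233.07752947]
0.1485 [314.86766177 209.71600085] [314.53230653 229.54779433]
0.1595 [314.80515038 205.48097396] [314.63566228 224.94560586]
```

View pics/v.png

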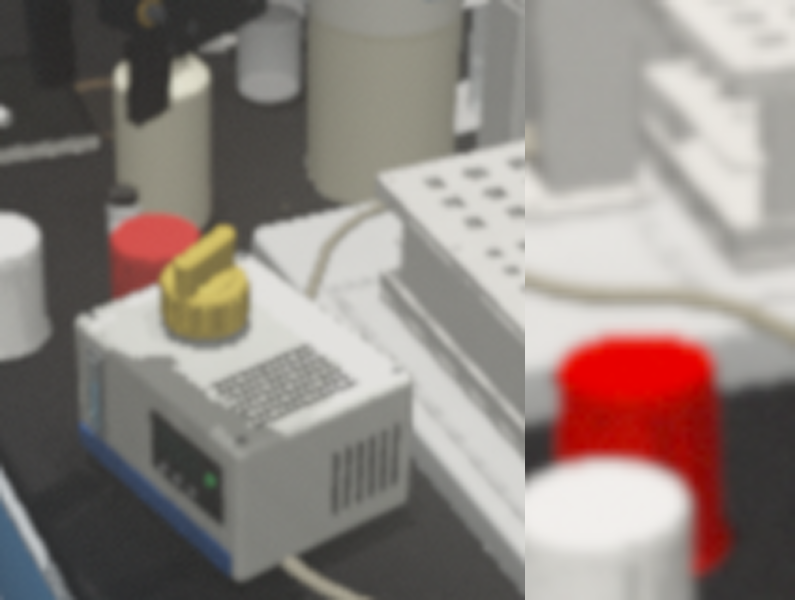

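The picture shows the cap low and level on the neck at (205,290), and the white beaker upright on the bench, mouth down, at (20,285). The TCP fell 12.6 mm from first contact, against 13 mm expected, and the stop torque was felt. I'm handing in.

```bash
python3 -c "
from bench import r;print(r.close_job())"
```

```text
the job is handed in; nothing more can be done
None
```

The job is handed in, with no verdict returned: the beaker stands mouth down on the worktop, the cap was turned clockwise to its stop (about 1.8 N m felt) and let go, and no bystander was knowingly touched.

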